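Slide the curing board home into its notches

TASK

Push the plywood board with the three candle jars along its rails, by the yellow bar, until it drops into the locating notches marked red, which come before the end stop, then take the hand away. Only push it with the fingertips: do not lift the board, do not touch or upset the jars riding on it, and leave everything else on the table where it stands.

Things in the scene. Friction and masses are not known exactly. Their poses are not given: they have to be found in the camera images.
- rack: Low rack fixed to the table: two aluminium rails between dark wooden fences, 500 mm long, 188 mm wide, fences 46 mm high. Origin at table level, midway between the fences, straight below the board's origin when the board is home. x is the sliding direction, from the open end (x = -300 mm) towards the end stop; y across, z up. Rail tops are 30 mm above the table.
- notch (a point): Middle of the red-marked notches farther along: x = +105, y = 0, z = 30 mm in the rack's frame. Notches are 7 mm deep and 26 mm long, here in the outer half of each rail and at x = -105 mm in the inner half. Red marks on the fences show them.
- end_stop (a point): Middle of the near face of the dark cross-wise end stop, 46 mm high, at x = +185 mm in the rack's frame. The end stop is NOT home: 55 mm of plain rail lie between the leading edge of the board at home and this stop.
- board: Loose plywood board, 260 (x) x 168 (y) x 12 mm, about 0.4 kg, on four feet 20 mm long, 10 mm high; 2 mm play to each fence. Origin under the board's centre, level with the feet's undersides; x parallel to the rack's x; plywood top at z = 22 mm. It starts 60 to 150 mm short of home, feet on the rail tops (origin 30 mm above the table).
- board_center (a point): Centre of the plywood's top, 22 mm above the board's origin: 52 mm above the table on the rails, 45 mm when home. Home is x = 0 in the rack's frame: all four feet fall at once into the notches (3 mm play each way), nowhere else, and then the board slides neither way. If it hangs up while pushed hard, it sinks when the finger draws back. Pushed past home, it can be pushed back.
- push_bar (a point): Centre of the rear (outer) face of the upright yellow push bar across the board's trailing end, at x = -128, y = 0, z = 45 mm in the board's frame, 75 mm above the table at the start. Bar: 60 mm wide, 16 mm thick, top 67 mm above the board's origin. Steady pushing takes about 4 to 8 N. About 80 mm are clear between the bar's inner face and the nearest jar.
- jar_a: Amber jar with black lid, 68 mm across, 78 mm high, 0.15 kg, standing loose on the board near x = 85, y = 40 mm in the board's frame (lid about 130 mm above the table). Origin at the centre of its underside, z up.
- jar_b: Amber jar with black lid, 68 mm across, 78 mm high, 0.15 kg, standing loose on the board near x = 85, y = -40 mm in the board's frame (lid about 130 mm above the table). Origin at the centre of its underside, z up.
- jar_c: Amber jar with black lid, 68 mm across, 78 mm high, 0.15 kg, standing loose on the board near x = 8, y = 0 mm in the board's frame (lid about 130 mm above the table). Origin at the centre of its underside, z up.
- clip_jar: Bystander, to be left alone: swing-top glass jar half full of pale wax, about 93 x 74 x 88 mm. Origin at the centre of its underside.
- amber_right: Bystander, to be left alone: amber jar with black lid, 68 mm across, 78 mm high, right of the rack. Origin at the centre of its underside.
- amber_left: Bystander, to be left alone: amber jar with black lid, 68 mm across, 78 mm high, left of the rack. Origin at the centre of its underside.
- tin: Bystander, to be left alone: round pale metal tin, 68 mm across, 36 mm high. Origin at the centre of its underside.
- cap: Bystander, to be left alone: pink screw cap, 48 mm across, 24 mm high. Origin at the centre of its underside.
- spatula: Bystander, to be left alone: small red spatula with beech handle lying near the table's front edge, 34 x 251 x 11 mm. Origin at the centre of its underside.
- roll: Bystander, to be left alone: white roll of stickers lying flat, 66 mm across, 30 mm high. Origin at the centre of its underside.
Not all that is in view belongs to the job. What is shaped like the jar_c but purple is not meant.

How it is judged (in metres and radians):
At the end, for the whole second after the job is handed in: The board lies sunk in its notches: origin within 4.5 mm of home along the rack and less than 24.5 mm above the table, level to 0.015 rad and at rest, with all three jars standing upright on it (x of board in the frame of rack between -0.0045 and 0.0045 m and z of board in the frame of rack below 0.0245 m and angle between board's own z axis and vertical below 0.015 rad and linear speed of board below 0.01 m/s and angle between each of jar_a, jar_b, jar_c's own z axis and vertical below 0.05 rad and contact force between each of jar_a, jar_b, jar_c and board above 0.5 N); the robot touches nothing.
It fails at once if the board is lifted off its rails or tipped (height (world z) of board above 0.036 m or angle between board's own z axis and vertical above 0.12 rad).
It fails at once if a jar on the board is touched by the robot, lifted or tipped (contact force between any of the arm, the fingers and jar_a above 0.5 N or angle between any of jar_a, jar_b, jar_c's own z axis and vertical above 0.35 rad or z of any of jar_a, jar_b, jar_c in the frame of board above 0.035 m or contact force between any of the arm, the fingers and jar_b above 0.5 N or contact force between any of the arm, the fingers and jar_c above 0.5 N).
It fails at once if another thing on the table is moved by more than 15 mm (distance of any of clip_jar, amber_right, amber_left, tin, cap, spatula, roll from where it was at the start of the episode above 0.015 m).
It also fails if it takes over 42 s, if anything falls off the work surface, if the arm or the gripper's body presses on something with over 40 N, if the wrist force passes 120 N, or if a joint passes its speed limit or range.

ROBOT

A 6-joint arm with a two-finger parallel gripper is mounted at the origin on a cart in front of the work surface, level with it; the furniture and walls round the work are solid. World frame = base frame: x ahead of the robot, y to its left, z up, the work surface at z = 0. Lengths are in m, angles in degrees, forces in N, time in s.
With the tool pointing down it reaches from about 0.35 to 0.875 m from the base axis. Payload 4.2 kg.
Tool frame: the origin (TCP) lies midway between the tips of the shut fingers; the grasp point (between the pads) lies 19 mm behind it; z points along the fingers, y is the line along which they close (so a half turn about z gives the same grasp; the last joint's range is limited). The gripper opens to 87 mm and grips with 3 to 60 N. Pads are 19 mm wide; open, the fingers measure 117 mm over their backs; the gripper's body (75 mm by 190 mm) begins 51 mm behind the grasp point.
Start: joints at [78.129, 22.042, 0.453, 0, -68.411, -14.817], TCP at [0.281, 0.558, 0.223] pointing down, gripper open.
Joint ranges: [-179.83, 179.83], [-69.29, 118.12], [-61.27, 80.66], [-181.25, 117.63], [-171.15, -9.14], [-177.46, 177.46]. Speed limits (degrees/s): [159.86, 159.86, 180, 180, 180, 180].

INTERFACE

Orientations are given as a 3x3 rotation matrix whose columns are the frame's x, y, z axes.
In Python, from station import r, cams gives the robot as it stands.
- The arm moves only by the tool play_rows, never from a script. Its argument "commands" is text: rows parted by semicolons, each of 6 numbers parted by spaces: the shift along the world's x, y, z normalised to -1 to 1, where 1 is 30 mm, then the turn, a rotation vector about the world's x, y, z normalised to -1 to 1, where 1 is 0.15 rad. A call has 1 to 20 rows; each row shifts and turns the commanded pose from where the row before left it; what a row does not reach is not made up. A row lasts 1/10 s, in which the tool goes at most 50 mm and 8.59 degrees, less where a joint would pass 70% of its speed; a pose out of reach is approached as far as the arm can. A call with a number of a shift or a turn outside -1 to 1 is refused whole. A call with a gripper value outside its range is refused whole. "grip" is the finger opening in mm, from 0 to 87, set as the call begins (left out, the last holds). The fingers move at their own pace and stop on an object; the grip force is fixed at half the most. Time passes only in rows, so rows that do not move let the fingers close. It gives the time, the measured TCP pose, the force, the opening and the grip force at its end, in the units of the state.
- r.sense(): the state, without advancing time (a new reading comes with each control period).
- cams.capture(name): name is "side" or "top" or "wrist"; returns (picture, depth): 420x560x3 uint8, blue, green, red; 420x560 float32, m along the optical axis (not along the pixel's ray), 0 where there is no reading.
- cams.camera_info(name): a dict with "mtx" (3x3 intrinsics, pixels), "R" (3x3) and "t" (3): a world point X has camera coordinates R X + t. Camera axes: x right, y down, z forward; pixel columns grow to the right and rows downward; lengths in m; the calibration is good to about 2 mm. A picture is of the moment at which its call begins: read the wrist's pose just before it. camera_info takes no time and is no camera call; for the wrist camera it gives the pose at the moment of the call.
- r.finish_job(): hands the job in; it is judged then, once.
The state is a dict: "time_s": time; "joints": joint angles; "joint_velocities": joint speeds; "effort": joint torques, N m; "tcp_pos": TCP position; "ee_rot": TCP orientation; "wrist_force": force on the tool from outside, world axes, zero at the start; "moment": the same for the moment, N m; "gripper_width": opening from 0.0 (shut) to 1.0 (fully open); "gripper_force": force on a finger pad.
Only numpy, scipy, OpenCV 4.12 (cv2) and the standard library are available. Lean on these libraries where they do the work, as an engineer would, in place of code of your own. Each camera call takes 0.05 s, during which the arm holds its last target. There are 200 camera calls.

## Working session

There is one attempt and no reset: what is moved stays moved. The work goes in short steps, Python scripts to look and compute and a tool call to move; the robot and the scene stay as the last step left them, time stands still between calls to the robot, and variables do not carry over. Pictures are saved under pics/ and viewed, at most 10 in all, crops included, and the job is handed in when it is done.

Besides the shell and the picture viewer there is one more tool, called after "Emit:" in YAML: its name, and indented under it one key for each argument. play_rows: Moves the arm, as the interface text tells. Scaled input: -1 to 1 covers 30 mm each way for a shift and 0.15 rad each way for a turn. Its arguments: {"type":"object","properties":{"commands":{"type":"string"},"grip":{"type":"number"}},"required":["commands"]}

```bash
mkdir -p pics; python3 - <<'E'
from station import r,cams
import cv2,numpy as np
for n in("top","side"):
    p,d=cams.capture(n); cv2.imwrite(f"pics/{n}0.png",p); np.save(f"pics/{n}0.npy",d)
    i=cams.camera_info(n); print(n,np.round(i["mtx"],1).tolist(),np.round(i["R"],4).tolist(),np.round(i["t"],4).tolist())
s=r.sense();print(s["time_s"],s["tcp_pos"],np.round(s["ee_rot"],3).tolist(),s["gripper_width"])
E
```

```text
top [[421.7, 0.0, 280.2], [0.0, 421.7, 202.3], [0.0, 0.0, 1.0]] [[0.0026, -1.0, 0.0031], [-0.9963, -0.0028, -0.0858], [0.0858, -0.0029, -0.9963]] [0.0349, 0.5602, 1.6109]
side [[401.3, 0.0, 281.6], [0.0, 401.3, 210.3], [0.0, 0.0, 1.0]] [[-0.9967, -0.0797, 0.0157], [-0.0622, 0.6245, -0.7785], [0.0523, -0.7769, -0.6274]] [0.553, 0.0426, 1.3591]
0.1 [0.28044732 0.55794835 0.22155753] [[0.893, -0.449, -0.001], [-0.449, -0.893, -0.002], [0.0, 0.002, -1.0]] 1.0029933370549453
```

View pics/top0.png

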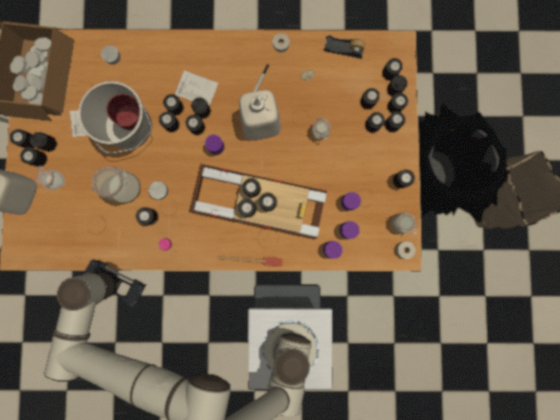

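View pics/side0.png

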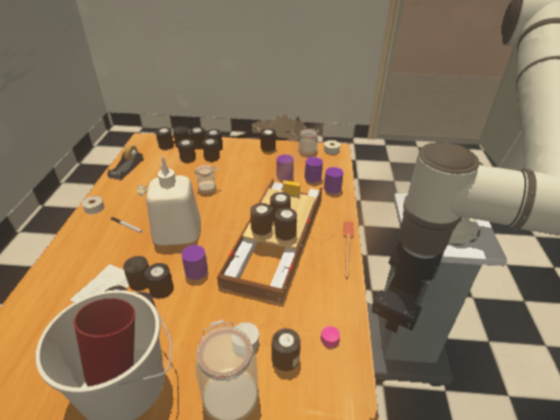

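The top view shows the rack from (195,200) to (325,212) with the yellow bar at (302,209). The three amber jars ride at (251,187), (247,208) and (268,201). Purple jars at (351,201), (349,230) and (333,250) are decoys. The push goes to the left in the image (+y).

```bash
cat > h.py <<'E'
import numpy as np
from station import r,cams
def ray(n,uv,z,info=None):
    i=info or cams.camera_info(n); R,t=np.array(i["R"]),np.array(i["t"])
    c=-R.T@t; d=R.T@np.linalg.inv(i["mtx"])@np.array([uv[0],uv[1],1.])
    return c+d*(z-c[2])/d[2]
def proj(n,X):
    i=cams.camera_info(n); p=np.array(i["mtx"])@(np.array(i["R"])@X+np.array(i["t"]).ravel()); return p[:2]/p[2]
E
python3 - <<'E'
from h import *
import cv2
p=cv2.imread("pics/top0.png")
hsv=cv2.cvtColor(p,cv2.COLOR_BGR2HSV)
x0,y0=180,150
cr=hsv[150:260,180:380]
Y=cv2.inRange(cr,(20,170,120),(35,255,255)); 
Rd=cv2.inRange(cr,(0,150,90),(6,255,255))|cv2.inRange(cr,(170,120,90),(180,255,255))
for nm,m,z in(("yel",Y,.097),("red",Rd,.046)):
    n,_,st,c=cv2.connectedComponentsWithStats(m)
    for k in range(1,n):
        if st[k,4]>=3: print(nm,st[k],c[k]+[x0,y0],ray("top",c[k]+[x0,y0],z).round(4))
a=cv2.resize(p[155:255,185:365],(792,440),interpolation=cv2.INTER_CUBIC)
s=cv2.imread("pics/side0.png");b=cv2.resize(s[150:300,200:360],(600,562),interpolation=cv2.INTER_CUBIC)
cv2.imwrite("pics/c1.png",a);cv2.imwrite("pics/c2.png",b)
E
```

```text
yel [122  58   2   3   5] [302.4 208.8] [ 0.53   -0.0456  0.097 ]
red [41 19  3  1  3] [222. 169.] [0.6864 0.2608 0.046 ]
red [84 76  6  2  8] [266.   226.75] [0.4648 0.0902 0.046 ]
red [ 95 109   5   1   5] [277. 259.] [0.3431 0.048  0.046 ]
```

View pics/c1.png

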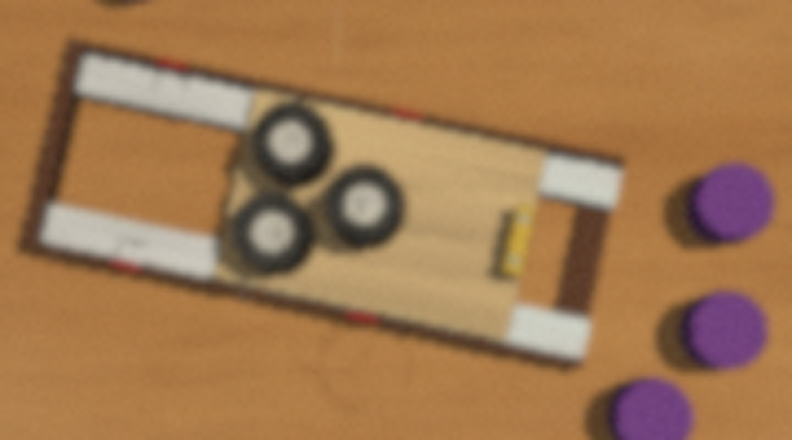

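View pics/c2.png

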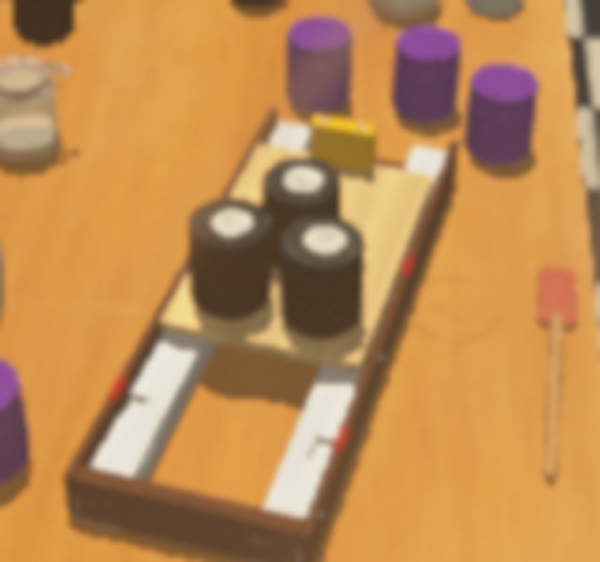

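```bash
python3 - <<'E'
from h import *
f=lambda u,v,z: ray("top",(u/4.4+185-.4,v/4.4+155-.4),z)
M=[f(*m,.046) for m in((172,65),(408,114),(125,266),(362,318))]
print(np.round(M,4))
o=sum(M)/4; ax=(M[0]-M[1]+M[2]-M[3]); ax/=np.linalg.norm(ax); print("o",o.round(4),"ax",ax.round(4),"yaw",np.degrees(np.arctan2(ax[1],ax[0])), "len",np.linalg.norm(M[0]-M[1]),np.linalg.norm(M[0]-M[2]))
ay=np.array([-ax[1],ax[0],0])
b=f(519,241,.097); print("bar c",b.round(4),"rack",(b-o)@ax,(b-o)@ay)
from collections import OrderedDict
for c,z in(((735,203),.078),((725,330),.078),((652,415),.078)): q=f(*c,z);print("purple",q.round(3),(q-o)@ax,(q-o)@ay)
rear=[f(540,150,.052),f(506,343,.052)];print("rear",[((q-o)@ax).round(4) for q in rear])
bx=(b-o)@ax-.008
print("offset to go",-.128-bx)
for x in(bx-.06,bx-.02,-.128): print(x,(o+ax*x)[:2].round(4))
s=r.sense();print(s["tcp_pos"],s["joints"]); print("tool y yaw",np.degrees(np.arctan2(*np.array(s["ee_rot"])[[1,0],1])))
E
```

```text
[[0.6849 0.2543 0.046 ]
 [0.6423 0.0477 0.046 ]
 [0.5088 0.2925 0.046 ]
 [0.4643 0.0869 0.046 ]]
o [0.5751 0.1703 0.046 ] ax [0.2066 0.9784 0.    ] yaw 78.07443945214303 len 0.21093368933131623 0.18023893166365515
bar c [ 0.5279 -0.0462  0.097 ] rack -0.22159102100532987 0.001418871778474128
purple [ 0.562 -0.232  0.078] -0.3958458627832831 -0.07044939278307528
purple [ 0.454 -0.222  0.078] -0.4086234887723276 0.03735529787208704
purple [ 0.382 -0.159  0.078] -0.3623204376726533 0.12051351979828281
rear [np.float64(-0.225), np.float64(-0.2305)]
offset to go 0.10159102100532988
-0.28959102100532985 [ 0.5153 -0.113 ]
-0.24959102100532987 [ 0.5235 -0.0739]
-0.128 [0.5487 0.0451]
[0.28044732 0.55794835 0.22155753] [ 7.81291195e+01  2.20877853e+01  3.88005270e-01 -2.49731405e-02
 -6.84113972e+01 -1.48179664e+01]
tool y yaw -116.69806397096428
```

Emit:
play_rows:
  commands: "0.33 -0.93 0 0 0 -0.365;0.33 -0.93 0 0 0 -0.365;0.33 -0.93 0 0 0 -0.365;0.33 -0.93 0 0 0 -0.365;0.33 -0.93 0 0 0 -0.365;0.33 -0.93 0 0 0 -0.365;0.33 -0.93 0 0 0 -0.365;0.33 -0.93 0 0 0 -0.365;0.33 -0.93 0 0 0 -0.365;0.33 -0.93 0 0 0 -0.365;0.33 -0.93 0 0 0 -0.365;0.33 -0.93 0 0 0 -0.365"
  grip: 0

```text
time_s: 1.3
tcp_pos: [0.3994, 0.2222, 0.2223]
ee_rot: [[0.431, -0.902, -0.001], [-0.902, -0.431, -0.0], [0.0, 0.001, -1.0]]
wrist_force: [-0.1, -0.5, 0.5]
gripper_width: 0.032
gripper_force: 0.0
```

Emit:
play_rows:
  commands: "0.33 -0.93 0 0 0 -0.365;0.33 -0.93 0 0 0 -0.365;0.33 -0.93 0 0 0 -0.365;0.33 -0.93 0 0 0 -0.365;0.33 -0.93 0 0 0 -0.365;0.33 -0.93 0 0 0 -0.365;0.33 -0.93 0 0 0 -0.365;0.33 -0.93 0 0 0 -0.365;0.33 -0.93 0 0 0 -0.365;0.33 -0.93 0 0 0 -0.365;0.33 -0.93 0 0 0 -0.365;0.33 -0.93 0 0 0 -0.365;0 0 0 0 0 0;0 0 0 0 0 0"

```text
time_s: 2.7
tcp_pos: [0.5178, -0.1116, 0.2218]
ee_rot: [[-0.209, -0.978, -0.002], [-0.978, 0.209, 0.0], [0.0, 0.002, -1.0]]
wrist_force: [-0.1, 0.1, 0.2]
gripper_width: 0.0
gripper_force: 0.0
```

```bash
python3 - <<'E'
from h import *
import cv2
i=cams.camera_info("wrist");p,d=cams.capture("wrist"); cv2.imwrite("pics/w1.png",p)
i={k:np.array(v) for k,v in i.items()}
m=cv2.inRange(cv2.cvtColor(p,cv2.COLOR_BGR2HSV),(20,150,100),(35,255,255))
n,_,st,c=cv2.connectedComponentsWithStats(m)
o=np.array([.5751,.1703,0]);ax=np.array([.2066,.9784,0]);ay=np.array([-.9784,.2066,0])
for k in range(1,n):
    if st[k,4]>100:
        print(st[k],c[k])
        cs=cv2.boxPoints(cv2.minAreaRect(np.argwhere(_==k)[:,::-1].astype(np.float32)))
        for q in cs:
            X=ray("wrist",q,.097,i)-o; print(q,(X@ax).round(4),(X@ay).round(4))
E
```

```text
[250 245  62  27 656] [283.73628049 255.55945122]
[250. 245.] -0.2458 -0.028
[311. 245.] -0.2458 0.0289
[311. 271.] -0.2187 0.0297
[250. 271.] -0.2188 -0.0287
```

View pics/w1.png

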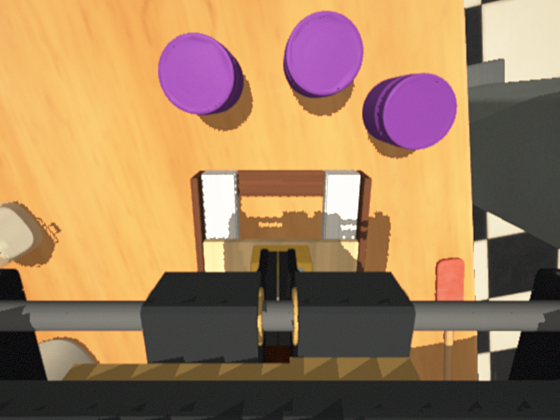

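The wrist view shows the yellow bar at about (281,258), centred on the fingers. The purple jars are well behind at the top of the picture, and the area for the descent is free. I'll lower behind the bar and approach it.

Emit:
play_rows:
  commands: "0 0 -1 0 0 0;0 0 -1 0 0 0;0 0 -1 0 0 0;0 0 -1 0 0 0;0 0 -0.9 0 0 0;0 0 0 0 0 0;0.15 0.65 0 0 0 0;0.15 0.65 0 0 0 0;0 0 0 0 0 0"

```text
time_s: 3.65
tcp_pos: [0.5289, -0.07, 0.0774]
ee_rot: [[-0.204, -0.979, 0.003], [-0.979, 0.204, 0.0], [-0.001, -0.003, -1.0]]
wrist_force: [0.4, -0.0, 0.8]
gripper_width: 0.006
gripper_force: 0.0
```

Emit:
play_rows:
  commands: "0.03 0.13 0 0 0 0;0.03 0.13 0 0 0 0;0.03 0.13 0 0 0 0;0 0 0 0 0 0"

```text
time_s: 4.05
tcp_pos: [0.5296, -0.0615, 0.0762]
ee_rot: [[-0.207, -0.978, -0.001], [-0.978, 0.207, -0.001], [0.002, 0.001, -1.0]]
wrist_force: [0.0, -3.8, 2.2]
gripper_width: 0.006
gripper_force: 2.1
```

Emit:
play_rows:
  commands: "0.02 0.08 0 0 0 0;0.027 0.13 0 0 0 0;0.027 0.13 0 0 0 0;0.027 0.13 0 0 0 0;0.027 0.13 0 0 0 0;0.027 0.13 0 0 0 0;0.027 0.13 0 0 0 0;0.027 0.13 0 0 0 0;0.027 0.13 0 0 0 0;0.027 0.13 0 0 0 0;0.027 0.13 0 0 0 0;0.027 0.13 0 0 0 0;0.027 0.13 0 0 0 0;0.027 0.13 0 0 0 0;0.027 0.13 0 0 0 0;0.027 0.13 0 0 0 0;0.027 0.13 0 0 0 0;0.027 0.13 0 0 0 0;0.02 0.08 0 0 0 0;0 0 0 0 0 0"

```text
time_s: 6.05
tcp_pos: [0.5438, 0.0084, 0.0762]
ee_rot: [[-0.208, -0.978, -0.003], [-0.978, 0.208, -0.003], [0.004, 0.002, -1.0]]
wrist_force: [-2.1, -8.1, 5.0]
gripper_width: 0.003
gripper_force: 4.0
```

```bash
python3 - <<'E'
from h import *
import cv2
s=r.sense();o=np.array([.5751,.1703,0]);ax=np.array([.2066,.9784,0]);ay=np.array([-.9784,.2066,0])
d=np.array(s["tcp_pos"])-o;print(d@ax,d@ay)
p,_=cams.capture("top");q,_=cams.capture("side")
cv2.imwrite("pics/m1.png",np.hstack([cv2.resize(p[160:250,185:335],(400,240),interpolation=2),cv2.resize(q[170:290,220:340],(400,400),interpolation=2)[:240]]) if 0 else cv2.resize(q[160:300,210:350],(600,600),interpolation=2))
E
```

```text
-0.16483315656991243 -0.002834733206261814
```

View pics/m1.png

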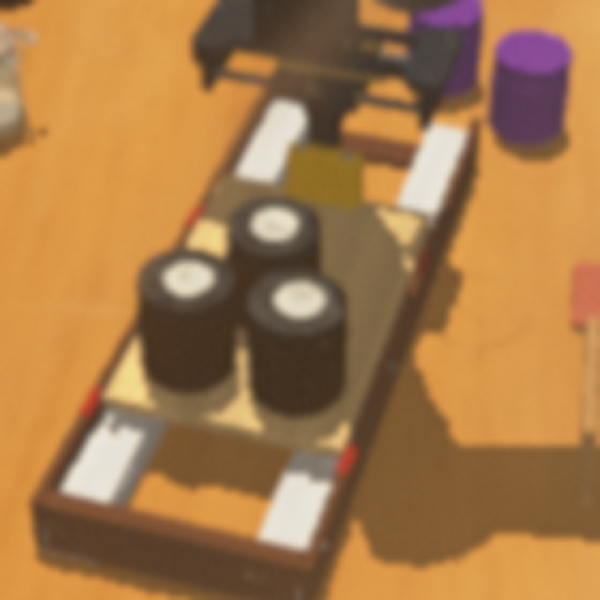

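The side crop shows the board sliding straight, with the jars upright at (185,320), (275,240) and (297,340). The fingers are on the bar at (325,170), and the front edge is just reaching the red marks. About 27 mm remain, so I'll go slower.

Emit:
play_rows:
  commands: "0.014 0.065 0 0 0 0;0.014 0.065 0 0 0 0;0.014 0.065 0 0 0 0;0.014 0.065 0 0 0 0;0.014 0.065 0 0 0 0;0.014 0.065 0 0 0 0;0.014 0.065 0 0 0 0;0.014 0.065 0 0 0 0;0.014 0.065 0 0 0 0;0 0 0 0 0 0"

```text
time_s: 7.15
tcp_pos: [0.5474, 0.0256, 0.0762]
ee_rot: [[-0.208, -0.978, -0.003], [-0.978, 0.208, -0.003], [0.004, 0.003, -1.0]]
wrist_force: [-2.6, -9.3, 5.1]
gripper_width: 0.006
gripper_force: 4.4
```

Emit:
play_rows:
  commands: "0.01 0.05 0 0 0 0;0.01 0.05 0 0 0 0;0.01 0.05 0 0 0 0;0 0 0 0 0 0"

```text
time_s: 7.55
tcp_pos: [0.5484, 0.0301, 0.0762]
ee_rot: [[-0.208, -0.978, -0.003], [-0.978, 0.208, -0.003], [0.004, 0.003, -1.0]]
wrist_force: [-1.9, -8.1, 5.4]
gripper_width: 0.002
gripper_force: 4.4
```

Emit:
play_rows:
  commands: "0.008 0.037 0 0 0 0;0.008 0.037 0 0 0 0;0 0 0 0 0 0"

```text
time_s: 7.85
tcp_pos: [0.5494, 0.0333, 0.0758]
ee_rot: [[-0.208, -0.978, -0.002], [-0.978, 0.208, -0.002], [0.002, 0.001, -1.0]]
wrist_force: [-1.5, -6.3, 1.6]
gripper_width: 0.007
gripper_force: 3.1
```

Emit:
play_rows:
  commands: "0.008 0.037 0 0 0 0;0.008 0.037 0 0 0 0;0 0 0 0 0 0"

```text
time_s: 8.15
tcp_pos: [0.5496, 0.0352, 0.0758]
ee_rot: [[-0.208, -0.978, -0.003], [-0.978, 0.208, -0.003], [0.003, 0.002, -1.0]]
wrist_force: [-1.1, -7.9, 2.6]
gripper_width: 0.001
gripper_force: 3.9
```

Emit:
play_rows:
  commands: "0.008 0.037 0 0 0 0;0 0 0 0 0 0"

```text
time_s: 8.35
tcp_pos: [0.5498, 0.0362, 0.0758]
ee_rot: [[-0.208, -0.978, -0.003], [-0.978, 0.208, -0.003], [0.003, 0.002, -1.0]]
wrist_force: [-1.0, -7.9, 3.5]
gripper_width: 0.005
gripper_force: 4.1
```

```bash
cat > ht.py <<'E'
from h import *
o=np.array([.5751,.1703,0]);ax=np.array([.2066,.9784,0]);ay=np.array([-.9784,.2066,0])
s=r.sense();q=np.array(s["tcp_pos"])-o;print("tcp",(q@ax).round(4),s["wrist_force"])
for n in("top","side"):
    p,d=cams.capture(n);d0=np.load(f"pics/{n}0.npy")
    i=cams.camera_info(n);R,t,K=np.array(i["R"]),np.array(i["t"]).ravel(),np.array(i["mtx"])
    def H(D):
        v,u=np.nonzero(D>0);P=np.linalg.solve(K,np.vstack([u,v,np.ones_like(u)])*D[v,u])
        X=(P-t[:,None]).T@R-o; return X@ax,X@ay,X[:,2]
    for D,bx,l in((d0,-.1,"start"),(d,0,"now")):
        x,y,z=H(D)
        k=(abs(x-bx+.065)<.03)&(abs(y)<.07)&(z>.02)&(z<.065)
        f=(abs(abs(y)-.090)<.006)&(abs(x)<.17)&(z>.02)&(z<.06)
        print(n,l,k.sum(),np.median(z[k]),"fence",np.median(z[f]) if f.any() else None)
E
python3 ht.py
```

```text
tcp -0.1365 [-1.00752219 -7.85184345  3.52830261]
top start 577 0.05314084977504794 fence 0.0453686648080061
top now 93 0.04644790332557113 fence 0.04499411045872532
side start 215 0.052748862943825026 fence 0.04596349183171839
side now 275 0.04558472856273488 fence 0.0457587745768189
```

The board top is now at 45.6 mm in depth, down from 52.7 mm, so it has dropped. I'll draw the hand back, raise it, and check.

Emit:
play_rows:
  commands: "-0.03 -0.15 0 0 0 0;-0.1 -0.5 0 0 0 0;-0.2 -0.95 0 0 0 0;0 0 0 0 0 0;0 0 0 0 0 0"

```text
time_s: 8.95
tcp_pos: [0.5409, -0.0104, 0.0756]
ee_rot: [[-0.209, -0.978, 0.001], [-0.978, 0.209, 0.0], [-0.001, -0.0, -1.0]]
wrist_force: [0.0, 0.3, -0.2]
gripper_width: 0.002
gripper_force: 0.0
```

Emit:
play_rows:
  commands: "0 0 1 0 0 0;0 0 1 0 0 0;0 0 1 0 0 0;0 0 1 0 0 0;-0.2 -0.95 0 0 0 0;-0.2 -0.95 0 0 0 0;-0.2 -0.95 0 0 0 0;-0.2 -0.95 0 0 0 0;0 0 0 0 0 0;0 0 0 0 0 0"

```text
time_s: 9.95
tcp_pos: [0.5172, -0.1237, 0.1956]
ee_rot: [[-0.208, -0.978, 0.001], [-0.978, 0.208, 0.0], [-0.0, -0.0, -1.0]]
wrist_force: [-0.1, 1.0, 0.5]
gripper_width: 0.006
gripper_force: 0.0
```

```bash
cat >> ht.py <<'E'
import cv2
p,_=cams.capture("side");cv2.imwrite("pics/m2.png",cv2.resize(p[160:300,210:350],(600,600),interpolation=2))
v=[((x>-.13)&(x<-.09),),((x>-.05)&(x<-.03),)]
for a,b in((-.12,-.09),(-.09,-.05),(-.04,.0)):
    for c,e in((-.07,-.03),(.03,.07)):
        k=(x>a)&(x<b)&(y>c)&(y<e)&(z<.06)&(z>.02);print(a,c,k.sum(),np.median(z[k]).round(4))
E
python3 ht.py
```

```text
tcp -0.2996 [-0.09000158  1.011125    0.46266171]
top start 577 0.05314084977504794 fence 0.0453686648080061
top now 270 0.045982412263040104 fence 0.04496777046755847
side start 215 0.052748862943825026 fence 0.04596349183171839
side now 273 0.04582149867503659 fence 0.04567129555365083
-0.12 -0.07 55 0.0456
-0.12 0.03 76 0.0463
-0.09 -0.07 34 0.0455
-0.09 0.03 105 0.0459
-0.04 -0.07 21 0.0457
-0.04 0.03 89 0.046
```

View pics/m2.png

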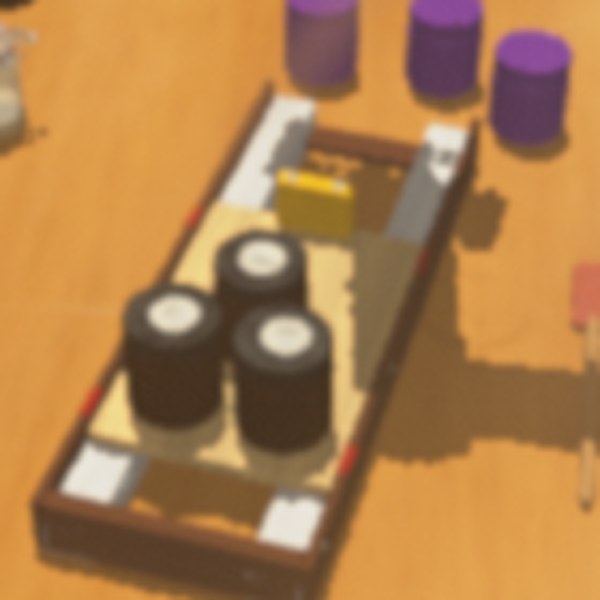

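The crop shows the board level with the fence tops and past the red marks at (90,400) and (347,460). All three jars are upright and the hand is clear. The depth is 7 mm lower and even across the board, so it is sunk in the notches.

```bash
python3 -c "
from station import r
print(r.finish_job())"
```

```text
the job is handed in; nothing more can be done
None
```

I pushed the board by the yellow bar into the red-marked notches, where it sits level and about 7 mm lower with all three jars upright. The hand is clear, and I handed the job in at about 10 s; no verdict came back.

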